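# Free the locked tool drawer from behind

### The job

The key of the small steel tool drawer is lost. Take the wooden dowel from its cradle, push it through the round hole in the back of the drawer's case and gently press in the spring catch hidden behind it, never leaning hard on the case or catch, until the drawer springs open; then lay the dowel back in its cradle and pull the drawer right out to its stop. Leave the cup on top of the case, the bowl and the tub where they stand.

Things in the scene. Friction and masses are not known exactly. Their poses are not given: they have to be found in the camera images.
- case: Grey painted steel case holding one shallow drawer, fixed to the bench: 230 mm deep along its x, 220 mm wide along y, 110 mm high. Origin at the centre of its underside. Its -x face is the flat drawer front (no handle, a round key lock); its +x face is the back panel. Sheet 3 mm thick. The cup stands on its top.
- release_hole (a point): Centre of the round hole, 22 mm across, at the outer face of the back panel: 115 mm from the case's origin along the case's +x, at height 75 mm. Its frame is parallel to the case's; the hole runs level along x, so the dowel goes in towards -x. Behind the 3 mm panel is an empty space, then the spring catch.
- catch (a point): Point on the hole's axis 28 mm inside the outer face, fixed to the case. The catch's flat upright steel tail (46 wide, 34 to 90 mm high) crosses the axis within 10 mm of it, nearer or deeper: bent differently on each case. It yields at 4 to 9 N, frees the drawer after 7 to 11 mm of travel, meets a hard stop after 13 to 18 mm, springs back when let go. Over 30 N does damage.
- drawer (a joint): How far the drawer is out, m: 0 shut (held by the catch, under 0.003), 0.15 fully out at its stop. It slides towards the case's -x. When freed, a spring plunger pushes it out to about 0.06 in half a second and it stays there; from there it slides with 2 N of friction and some damping (about 5 N at 0.1 m/s).
- drawer_front (a point): Middle of the upper edge of the drawer's front panel, on its inner face (the side towards the case), at height 107 mm; moves with the drawer, frame parallel to the case's. The panel is 6 mm thick and 218 mm wide. When the drawer is out, its open top can be entered between this panel and the case's front edge: 190 mm wide inside, its floor 49 mm above the bench (a few thin tools lie on it, up to 60 mm high).
- dowel: Plain round wooden dowel, 14 mm across, 190 mm long, 24 g, both ends alike. Origin at its middle, x along its length. Lies level in the cradle with its axis 55 mm above the bench.
- cradle: Low wooden cradle fixed to the bench: a base 140 x 70 x 10 mm carrying two V-notched supports, 110 mm apart along its x, 43 mm wide, up to 66 mm high. Between them the dowel's middle is free to grasp from above. Origin at the centre of its underside; the dowel lies along its x.
- cradle_seat (a point): Where the middle of the dowel lies when it is home in the cradle: 55 mm above the cradle's origin.
- cup: Grey clay cup, 72 mm across the rim, 90 mm high, standing on top of the case. Origin at the centre of its underside. Leave it alone.
- bowl: Terracotta bowl, 100 mm across, 45 mm high, on the bench beside the cradle. Origin at the centre of its underside. Leave it alone.
- tub: White plastic tub, 110 mm across, 110 mm high, on the bench beyond the case. Origin at the centre of its underside. Leave it alone.
There are look-alikes about, which are no part of the job. What is meant by the dowel is not red, and is the larger of those in its own colour.

How it is judged:
By the outcome, as a careful person would: the job done as asked, in the order asked, and still so for the second after the job is handed in, with the robot touching nothing.
It also fails if it takes over 67 s, if anything falls off the work surface, if the arm or the gripper's body presses on something with over 40 N, if the wrist force passes 120 N, or if a joint passes its speed limit or range.

### The arm

A 6-joint arm with a two-finger parallel gripper is mounted at the origin on the work surface. World frame = base frame: x ahead of the robot, y to its left, z up, the work surface at z = 0. Lengths are in m, angles in rad, forces in N, time in s.
With the tool pointing down it reaches from about 0.325 to 1 m from the base axis. Payload 5.1 kg.
Tool frame: the origin (TCP) lies at the very end of the fingers, on their centre line; the grasp point (between the pads) lies 19 mm behind it (bot.hold_point_z is the distance from the TCP to the grasp point, in m); z points along the fingers, y is the line along which they close (so a half turn about z gives the same grasp; the last joint's range is limited). The gripper opens to 85 mm and grips with 20 to 120 N. Pads are 22 mm wide; open, the fingers measure 114 mm over their backs; the gripper's body (76 mm by 85 mm) begins 54 mm behind the grasp point. The pads swing forward as they close: fully open they stand 13 mm farther back than shut.
Start: joints at [1.083, 0.124, 1.65, -0, 1.367, -0.083], TCP at [0.256, 0.597, 0.231] pointing down, gripper open.
Joint ranges: [-2.61, 2.61], [-1.02, 2.33], [0.03, 2.71], [-1.35, 4.49], [0.32, 2.68], [-2.91, 2.91]. Speed limits (rad/s): [2.57, 2.57, 3.14, 3.14, 3.14, 3.14].

### API

Orientations are given as a rotation vector (axis times angle).
In Python, from rig import bot gives the robot as it stands.
- The arm moves only by the shell command python3 -m crank 'ROWS' [OPENING]. ROWS is JSON, one flat list of numbers, 4 for each row, row after row: the shift along the tool's x, y, z in mm, then the turn about the tool's z in degrees. A call has exactly 10 rows; each row shifts and turns the commanded pose from where the row before left it, along the tool's axes as they then stand; what a row does not reach is not made up. A row lasts 1/10 s, in which the tool goes at most 50 mm and 8.59 degrees, less where a joint would pass 70% of its speed; a pose out of reach is approached as far as the arm can. A call with a gripper value outside its range is refused whole. OPENING is the finger opening in mm, from 0 to 85.4, set as the call begins (- or left out, the last holds). The fingers move at their own pace and stop on an object; the grip force is fixed at half the most. Time passes only in rows, so rows that do not move let the fingers close, or fill a call up. It gives the time, the measured TCP pose, the force, the opening and the grip force at its end, in the units of the state.
- bot.observe(): the state, without advancing time (a new reading comes with each control period).
- bot.read_camera(name): name is "scene" or "top"; returns the picture (480x640x3 uint8, red, green, blue); there is no depth.
- bot.get_calibration(name): a dict with "mtx" (3x3 intrinsics, pixels), "eye" and "attitude" of the camera in the world. Camera axes: x right, y up, looking along -z (the intrinsics and any distortion apply to the point x, -y, -z); pixel columns grow to the right and rows downward; lengths in m; the calibration is good to about 2 mm. A picture is of the moment at which its call begins. get_calibration takes no time and is no camera call.
- bot.job_done(): hands the job in; it is judged then, once.
The state is a dict: "time": time; "qpos": joint angles; "qd": joint speeds; "joint_efforts": joint torques, N m; "eef_pos": TCP position; "tool_rot": TCP orientation; "contact_force": force on the tool from outside, world axes, zero at the start; "moment": the same for the moment, N m; "opening": opening from 0.0 (shut) to 1.0 (fully open); "grasp_force": force on a finger pad.
Only numpy, scipy, OpenCV 4.12 (cv2) and the standard library are available. Lean on these libraries where they do the work, as an engineer would, in place of code of your own. Each camera call takes 0.05 s, during which the arm holds its last target. There are 200 camera calls.

## Working session

There is one attempt and no reset: what is moved stays moved. The work goes in short steps, Python scripts to look and compute and a shell command to move; the robot and the scene stay as the last step left them, time stands still between calls to the robot, and variables do not carry over. Pictures are saved under pics/ and viewed, at most 10 in all, crops included, and the job is handed in when it is done.

```bash
ls; mkdir -p pics
python3 - <<'E'
from rig import bot
import cv2
for n in("scene","top"):
    im=bot.read_camera(n); cv2.imwrite(f"pics/{n}0.png",im[:,:,::-1])
    c=bot.get_calibration(n); print(n,c)
print(bot.observe())
E
```

```text
pics
scene {'mtx': array([[544.20138517,   0.        , 323.17858865],
       [  0.        , 544.20138517, 231.87478062],
       [  0.        ,   0.        ,   1.        ]]), 'eye': array([1.10419108, 0.15265037, 1.09533698]), 'attitude': array([0.37643733, 0.53690506, 1.88889971])}
top {'mtx': array([[498.26554542,   0.        , 314.09423041],
       [  0.        , 498.26554542, 244.90237681],
       [  0.        ,   0.        ,   1.        ]]), 'eye': array([ 0.44558147, -0.04201674,  1.10431645]), 'attitude': array([ 0.02341766, -0.07322313, -1.58706236])}
{'time': 0.1, 'qpos': array([ 1.08344098e+00,  1.24445864e-01,  1.65154390e+00,  1.15106610e-05,
        1.36750721e+00, -8.26005615e-02]), 'qd': array([ 0.00057397,  0.00018102, -0.00182382, -0.00174226,  0.00078604,
       -0.0011092 ]), 'joint_efforts': array([ 1.82088511e-04, -4.24933505e+01, -3.66652679e+01, -6.41274937e-05,
        3.93194990e-03, -3.83487460e-06]), 'eef_pos': array([0.25572872, 0.59697623, 0.23016826]), 'tool_rot': array([-6.31349798e-01, -3.07694038e+00,  2.86517447e-03]), 'contact_force': array([ 0.45190053, -0.26592421, -0.62051716]), 'moment': array([ 0.00545798, -0.00410994, -0.00123854]), 'grasp_force': 0.0, 'opening': 0.9976986599148656}
```

View pics/scene0.png

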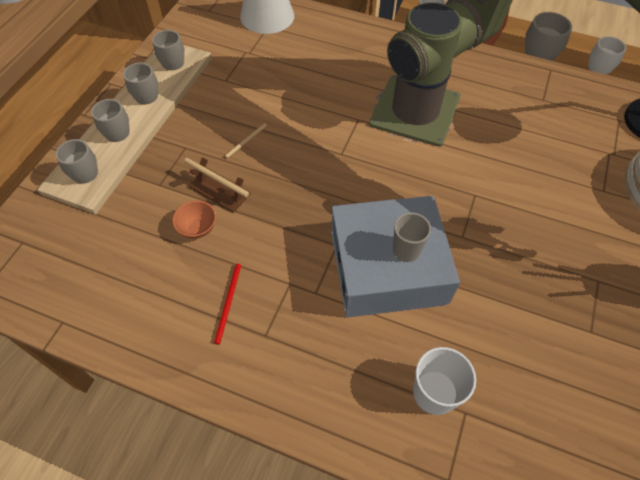

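View pics/top0.png

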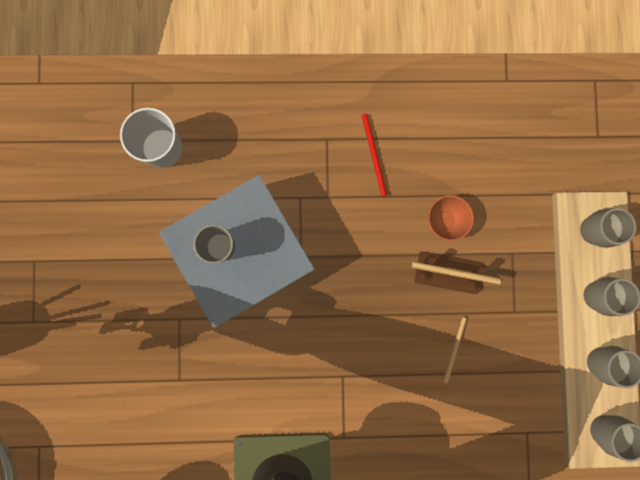

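Run:
```python
import cv2
a=cv2.imread("pics/scene0.png");b=cv2.imread("pics/top0.png")
u=cv2.resize(a[185:325,320:480],(400,350),interpolation=3)
v=cv2.resize(b[165:335,150:325],(400,389),interpolation=3)[:350]
w=cv2.resize(b[190:310,390:525],(400,240),interpolation=3);z=cv2.resize(a[120:250,165:285],(400,240),interpolation=3)
cv2.imwrite("pics/crop0.png",cv2.vconcat([cv2.hconcat([u,v]),cv2.hconcat([z,w])]))
```

```text
(no output)
```

View pics/crop0.png

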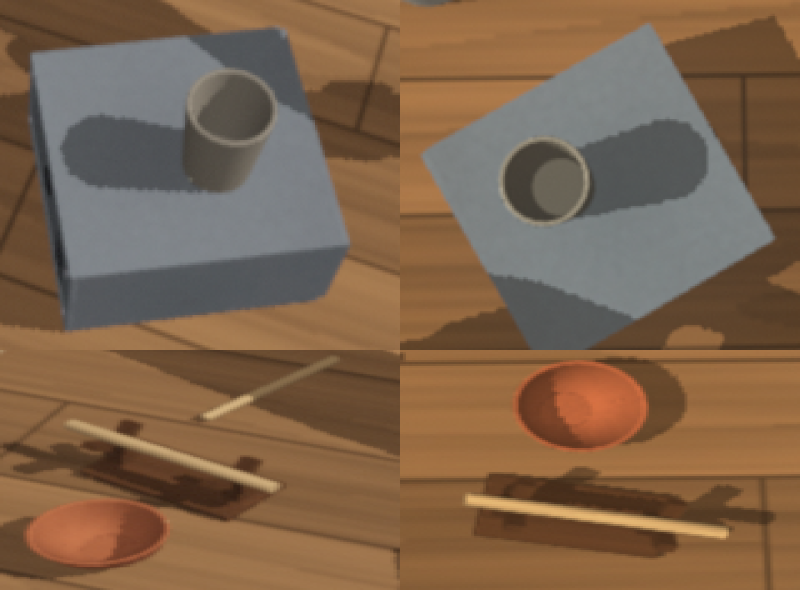

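```bash
cat > h.py <<'E'
import numpy as np, cv2
from scipy.spatial.transform import Rotation as R
from rig import bot
C={n:bot.get_calibration(n) for n in("scene","top")}
def ray(n,p):
    c=C[n];K=c["mtx"];d=np.array([(p[0]-K[0,2])/K[0,0],-(p[1]-K[1,2])/K[1,1],-1.])
    return np.array(c["eye"]),R.from_rotvec(c["attitude"]).apply(d)
def onz(n,p,z):
    e,d=ray(n,p);return e+d*(z-e[2])/d[2]
def proj(n,X):
    c=C[n];q=R.from_rotvec(c["attitude"]).inv().apply(np.asarray(X)-c["eye"]);K=c["mtx"]
    return np.array([K[0,0]*q[...,0]/-q[...,2]+K[0,2],K[1,1]*q[...,1]/q[...,2]+K[1,2]]).T
def big(m):
    k,_=cv2.findContours(m.astype(np.uint8),0,1);return max(k,key=cv2.contourArea)
E
python3 - <<'E'
from h import *
a=cv2.imread("pics/scene0.png");b=cv2.imread("pics/top0.png")
# case top, from top view: bluish/neutral pixels
m=(b[:,:,0].astype(int)-b[:,:,2]>5); m[:,330:]=0
m=cv2.morphologyEx(m.astype(np.uint8),cv2.MORPH_CLOSE,np.ones((45,45)))
k=big(m); r=cv2.minAreaRect(k); bx=cv2.boxPoints(r); ap=cv2.approxPolyDP(k,8,True)[:,0]
print("poly",ap.tolist(),bx)
P=np.array([onz("top",p,.11) for p in bx]);print(P,P.mean(0));print(np.linalg.norm(P-np.roll(P,1,0),axis=1))
# dowel: light wood
for n,im,roi in(("top",b,(400,250,510,300)),("scene",a,(175,150,255,200))):
    x0,y0,x1,y1=roi;s=im[y0:y1,x0:x1].astype(int)
    g=(s[:,:,2]>165)&(s[:,:,1]>125)
    k=big(g)+np.array([x0,y0]);rr=cv2.minAreaRect(k);print(n,rr)
    pts=k[:,0].astype(float);bb=cv2.boxPoints(rr);
    e=sorted([tuple(bb[i]) for i in range(4)])
    A=(np.array(e[0])+e[1])/2;B=(np.array(e[2])+e[3])/2
    print(A,B,onz(n,A,.060 if 0 else .058),onz(n,B,.058))
E
```

```text
poly [[258, 177], [180, 221], [178, 233], [161, 233], [186, 279], [213, 288], [213, 325], [214, 303], [253, 303], [311, 269]] [[159.12437 232.92746]
 [257.98447 175.25908]
 [312.42487 268.5855 ]
 [213.56479 326.2539 ]]
[[ 0.53516316  0.23311084  0.11      ]
 [ 0.64851862  0.03630394  0.11      ]
 [ 0.45918357 -0.06986065  0.11      ]
 [ 0.34922129  0.12675836  0.11      ]] [0.49802166 0.08157812 0.11      ]
[0.21420837 0.22711763 0.21706837 0.22527925]
top ((455.8269348144531, 272.8653564453125), (90.21341705322266, 5.295135498046875), 11.309930801391602)
[411.59616 264.0192 ] [500.0577  281.71152] [ 0.46586879 -0.28106536  0.058     ] [ 0.42514905 -0.46868141  0.058     ]
scene ((216.3727569580078, 175.86631774902344), (72.19966888427734, 4.664587497711182), 30.465545654296875)
[185.25708 157.56297] [247.48843 194.16966] [ 0.42227702 -0.47009611  0.058     ] [ 0.46579914 -0.28048675  0.058     ]
```

Run:
```python
from h import *
a=cv2.imread("pics/scene0.png")
c=np.array([.498,.0816,0]);t=np.radians(-60.3);x=np.array([np.cos(t),np.sin(t),0]);y=np.array([-x[1],x[0],0])
W=lambda p:c+p[0]*x+p[1]*y+np.array([0,0,p[2]])
print("hole",W((.115,0,.075)),proj("scene",W((.115,0,.075))))
for s in(1,-1):
  for yy in(-.11,.11):
    for z in(0,.11):print(s,yy,z,proj("scene",W((s*.115,yy,z))))
u=cv2.resize(a[190:325,322:372],(296,800)[::1] if 0 else (222,600),interpolation=2)
# rectified back face plane (x=+.115): 220x110mm at 3 px/mm
src=np.float32([proj("scene",W((.115,q,z))) for q,z in((-.11,.11),(.11,.11),(.11,0),(-.11,0))])
H=cv2.getPerspectiveTransform(src,np.float32([[0,0],[500,0],[500,250],[0,250]]))
v=cv2.copyMakeBorder(cv2.warpPerspective(a,H,(500,250)),0,350,0,0,0)
cv2.imwrite("pics/face.png",cv2.hconcat([u,v]))
```

```text
hole [ 0.55497775 -0.01829262  0.075     ] [338.9572942  257.44023496]
1 -0.11 0 [330.57256883 232.87293777]
1 -0.11 0.11 [331.526314   206.43850242]
1 0.11 0 [345.93225122 318.48098466]
1 0.11 0.11 [348.31108886 296.6076697 ]
-1 -0.11 0 [425.03817919 221.59619543]
-1 -0.11 0.11 [433.21858257 194.70989497]
-1 0.11 0 [449.26979424 304.75522578]
-1 0.11 0.11 [460.35845276 282.09671819]
```

View pics/face.png

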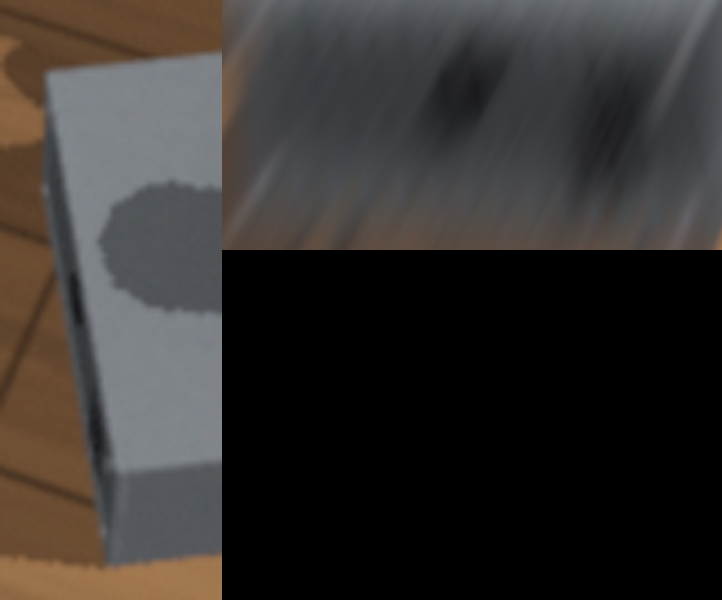

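```bash
python3 -m crank '[0,0,-5,7.95, 0,0,-5,7.95, 0,0,-5,7.95, 0,0,-5,7.95, 0,0,-5,7.95, 0,0,-5,7.95, 0,0,-5,7.95, 0,0,-5,7.95, 0,0,-5,7.95, 0,0,-5,7.95]' 45; python3 -m crank '[-45,20,0,0, -45,20,0,0, -45,20,0,0, -45,20,0,0, -45,20,0,0, -45,20,0,0, -45,20,0,0, -45,20,0,0, -45,20,0,0, -45,20,0,0]'
```

```text
time: 1.1
eef_pos: [0.2559, 0.5972, 0.2807]
tool_rot: [2.459, 1.955, -0.002]
contact_force: [-0.1, 1.1, -0.7]
opening: 0.525
grasp_force: 0.0
time: 2.1
eef_pos: [0.3518, 0.1127, 0.281]
tool_rot: [2.452, 1.963, 0.001]
contact_force: [1.4, 0.9, 0.6]
opening: 0.53
grasp_force: 0.0
```

```bash
python3 -m crank '[-45.5,19.8,0,0, -45.5,19.8,0,0, -45.5,19.8,0,0, -45.5,19.8,0,0, -45.5,19.8,0,0, -45.5,19.8,0,0, -45.5,19.8,0,0, -45.5,19.8,0,0, -45.5,19.8,0,0, -45.5,19.8,0,0]'; python3 -m crank '[0,0,40,0, 0,0,40,0, 0,0,40,0, 0,0,30,0, 0,0,20,0, 0,0,10,0, 0,0,0,0, 0,0,0,0, 0,0,0,0, 0,0,0,0]'
python3 - <<'E'
from h import *
i=bot.read_camera("top")[...,::-1];j=bot.read_camera("scene")[...,::-1]
cv2.imwrite("pics/a1.png",cv2.hconcat([cv2.resize(i[200:340,380:540],(400,350)),cv2.resize(j[90:230,150:310],(400,350))]))
E
```

```text
time: 3.1
eef_pos: [0.4452, -0.3749, 0.2806]
tool_rot: [-2.453, -1.961, -0.0]
contact_force: [0.3, 0.3, 1.3]
opening: 0.531
grasp_force: 0.0
time: 4.1
eef_pos: [0.4462, -0.3736, 0.103]
tool_rot: [2.451, 1.961, 0.0]
contact_force: [-1.3, 0.0, -0.6]
opening: 0.525
grasp_force: 0.0
```

View pics/a1.png

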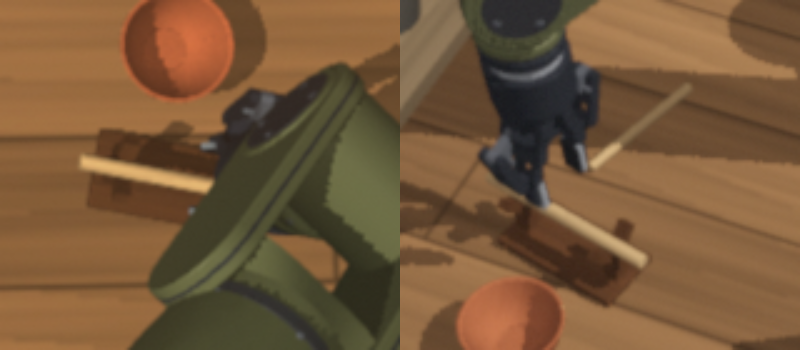

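The picture shows the open fingers standing either side of the dowel's middle (left crop near (200,175), right crop near (560,190)). I'll go down and grip.

```bash
python3 -m crank '[-1.5,-1,20,0, 0,0,20,0, 0,0,15,0, 0,0,10,0, 0,0,2,0, 0,0,0,0, 0,0,0,0, 0,0,0,0, 0,0,0,0, 0,0,0,0]'; python3 -m crank '[0,0,0,0, 0,0,0,0, 0,0,0,0, 0,0,0,0, 0,0,0,0, 0,0,0,0, 0,0,0,0, 0,0,0,0, 0,0,0,0, 0,0,0,0]' 0
```

```text
time: 5.2
eef_pos: [0.4443, -0.3743, 0.0348]
tool_rot: [2.453, 1.962, 0.0]
contact_force: [1.2, 0.5, -0.3]
opening: 0.528
grasp_force: 0.0
time: 6.2
eef_pos: [0.4453, -0.3748, 0.0353]
tool_rot: [2.451, 1.961, 0.001]
contact_force: [5.5, -0.4, 1.9]
opening: 0.146
grasp_force: 58.5
```

```bash
python3 -m crank '[0,0,-16,0, 0,0,-16,0, 0,0,-16,0, 0,0,-17,0, 0,0,0,-7.07, 0,0,0,-7.07, 0,0,0,-7.07, 0,0,0,-7.07, 0,0,0,-7.07, 0,0,0,-7.05]'; python3 -m crank '[18.6,38.8,0,0, 18.6,38.8,0,0, 18.6,38.8,0,0, 18.6,38.8,0,0, 18.6,38.8,0,0, 18.6,38.8,0,0, 18.6,38.8,0,0, 0,0,20,0, 0,0,15,0, 0,0,9,0]';python3 -m crank '[0,0,0,0, 0,0,0,0, 0,0,0,0, 0,0,0,0, 0,0,0,0, 0,0,0,0, 0,0,0,0, 0,0,0,0, 0,0,0,0, 0,0,0,0]'
python3 - <<'E'
from h import *
i=bot.read_camera("top")[...,::-1];j=bot.read_camera("scene")[...,::-1]
cv2.imwrite("pics/t2.png",i);cv2.imwrite("pics/s2.png",j)
cv2.imwrite("pics/a2.png",cv2.hconcat([cv2.resize(i[180:320,240:400],(400,350)),cv2.resize(j[170:310,230:390],(400,350))]))
print(bot.observe()["eef_pos"],bot.observe()["tool_rot"])
E
```

```text
time: 7.2
eef_pos: [0.4439, -0.3743, 0.1005]
tool_rot: [1.571, 2.72, -0.001]
contact_force: [0.8, 0.3, 1.0]
opening: 0.149
grasp_force: 58.4
time: 8.2
eef_pos: [0.6142, -0.1264, 0.0539]
tool_rot: [-1.577, -2.714, 0.002]
contact_force: [0.1, 0.0, 0.1]
opening: 0.141
grasp_force: 58.5
time: 9.2
eef_pos: [0.6155, -0.1264, 0.0553]
tool_rot: [-1.578, -2.717, 0.0]
contact_force: [-0.7, -0.1, -0.6]
opening: 0.14
grasp_force: 58.5
[ 0.61549595 -0.1264321   0.05527402] [-1.57766793e+00 -2.71665285e+00  4.43821094e-05]
```

View pics/a2.png

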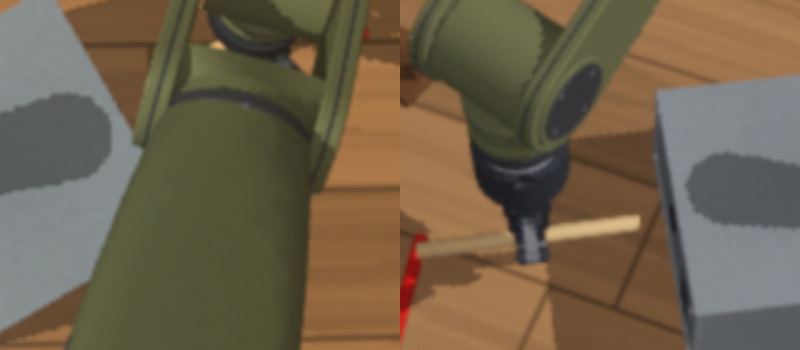

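Run:
```python
from h import *
j=cv2.imread("pics/s2.png").astype(int)
c=np.array([.498,.0816]);x=np.array([np.cos(np.radians(-60.3)),np.sin(np.radians(-60.3))]);y=np.array([-x[1],x[0]])
s=j[250:275,284:332];g=(s[:,:,2]>150)&(s[:,:,1]>120)&(s[:,:,0]>70)
k=big(g)+np.array([284,250]);rr=cv2.minAreaRect(k);bb=np.array(sorted(cv2.boxPoints(rr).tolist()))
A=bb[:2].mean(0);B=bb[2:].mean(0);print(rr,A,B)
for p in(A,B):
    q=onz("scene",p,.0755);print(q,"case xy",(q[:2]-c)@x,(q[:2]-c)@y)
T=np.array([.6155,-.1264]);print("tcp",(T-c)@x,(T-c)@y)
t=T-.095*x;print(proj("scene",np.r_[t,.0743]))
# dark hole blob in the initial scene image
a=cv2.imread("pics/scene0.png")[:,:,::-1].astype(int).sum(2)
print(a[244:270,331:347])
```

```text
((306.59197998046875, 260.7053527832031), (6.380733013153076, 37.72392272949219), 82.56858825683594) [287.88845825 263.1449585 ] [325.29550171 258.26574707]
[ 0.60855326 -0.11454932  0.0755    ] case xy 0.22515604551512602 -0.001153837316009848
[ 0.56798029 -0.04474218  0.0755    ] case xy 0.14441714090496413 -0.0018102449932272807
tcp 0.23889174854395168 -0.0009912000874532784
[325.58714694 258.83941563]
[[165 172 207 235 192 179 182 243 341 387 398 395 363 286 261 257]
 [208 200 215 238 205 182 180 232 323 386 396 395 378 327 266 261]
 [227 222 232 244 209 174 174 214 312 384 396 394 385 351 277 254]
 [229 230 236 240 218 174 174 194 292 385 392 392 389 373 320 267]
 [233 236 236 238 227 178 173 196 282 380 390 394 392 369 309 261]
 [234 230 229 233 230 186 173 187 264 365 390 392 391 378 327 266]
 [231 227 216 215 236 195 177 179 239 343 388 393 391 387 352 277]
 [233 220 191 198 225 198 167 139 212 328 391 392 391 392 377 330]
 [225 205 171 187 225 206 153 101 185 312 389 393 392 392 391 371]
 [216 188 159 199 233 211 153  95 143 289 386 394 389 392 389 369]
 [208 173 170 208 242
[... 351 characters left out ...]
 166 301 382 396 397 397 396]
 [192 216 224 226 235 246 222 143  81 145 271 366 393 397 398 397]
 [208 224 227 225 232 244 226 166  89 131 242 344 393 397 398 394]
 [217 232 231 229 235 244 237 183 106 128 229 329 389 397 394 394]
 [219 229 227 230 234 244 236 193 151 155 216 312 385 394 392 394]
 [215 218 222 224 228 237 231 202 174 168 195 294 384 392 391 395]
 [210 209 216 219 223 235 238 218 180 173 192 285 381 390 396 394]
 [212 207 210 210 210 220 236 229 180 173 184 271 364 389 392 395]
 [208 210 209 209 207 212 225 232 186 178 180 241 340 388 394 394]
 [209 207 210 205 209 208 228 235 202 173 181 231 326 387 392 396]
 [212 209 210 211 209 211 227 234 201 171 178 215 314 388 394 396]]
```

```bash
python3 -m crank '[2,1.2,0,0, 4,0,0,0, 4,0,0,0, 4,0,0,0, 4,0,0,0, 4,0,0,0, 4,0,0,0, 4,0,0,0, 4,0,0,0, 4,0,0,0]'
python3 - <<'E'
from h import *
j=bot.read_camera("scene")[...,::-1];cv2.imwrite("pics/s3.png",j)
cv2.imwrite("pics/a3.png",cv2.resize(j[190:310,270:390],(600,600)))
E
```

```text
time: 10.3
eef_pos: [0.5976, -0.0926, 0.0553]
tool_rot: [1.578, 2.717, -0.0]
contact_force: [-0.0, 0.4, 0.5]
opening: 0.139
grasp_force: 58.5
```

View pics/a3.png

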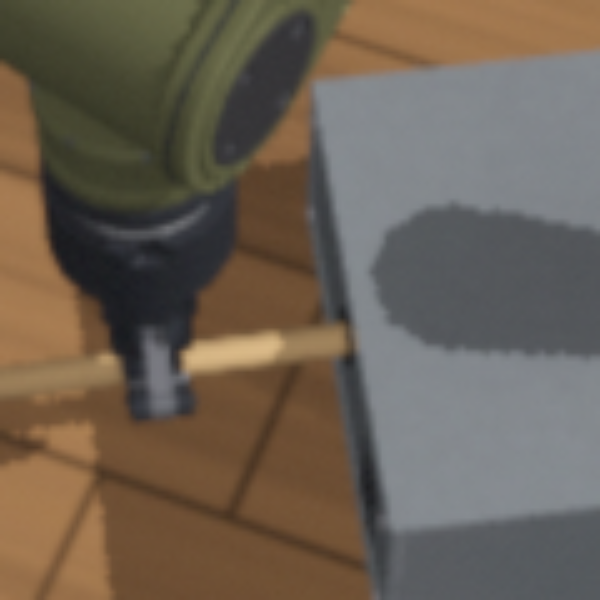

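The dowel's tip is in the hole at crop (348,338), with no contact force. Next I'll advance in small steps and watch the force.

```bash
python3 -m crank '[1,0,0,0, 1,0,0,0, 1,0,0,0, 1,0,0,0, 1,0,0,0, 1,0,0,0, 1,0,0,0, 1,0,0,0, 0,0,0,0, 0,0,0,0]'; python3 -m crank '[1,0,0,0, 1,0,0,0, 1,0,0,0, 1,0,0,0, 0,0,0,0, 0,0,0,0, 0,0,0,0, 0,0,0,0, 0,0,0,0, 0,0,0,0]'
```

```text
time: 11.35
eef_pos: [0.5938, -0.0859, 0.0553]
tool_rot: [1.578, 2.717, -0.0]
contact_force: [-0.0, 0.7, -0.3]
opening: 0.14
grasp_force: 58.5
time: 12.35
eef_pos: [0.5918, -0.0825, 0.0553]
tool_rot: [-1.578, -2.717, 0.0]
contact_force: [-0.5, 0.2, -0.7]
opening: 0.14
grasp_force: 58.5
```

```bash
python3 -m crank '[1,0,0,0, 1,0,0,0, 1,0,0,0, 1,0,0,0, 0,0,0,0, 0,0,0,0, 0,0,0,0, 0,0,0,0, 0,0,0,0, 0,0,0,0]'
```

```text
time: 13.35
eef_pos: [0.5898, -0.079, 0.0553]
tool_rot: [-1.578, -2.717, 0.0]
contact_force: [-0.9, -0.3, -0.0]
opening: 0.141
grasp_force: 58.5
```

```bash
python3 -m crank '[1,0,0,0, 1,0,0,0, 1,0,0,0, 1,0,0,0, 0,0,0,0, 0,0,0,0, 0,0,0,0, 0,0,0,0, 0,0,0,0, 0,0,0,0]'
```

```text
time: 14.35
eef_pos: [0.5878, -0.0755, 0.0553]
tool_rot: [1.578, 2.717, -0.0]
contact_force: [-0.0, 0.8, -0.1]
opening: 0.137
grasp_force: 58.5
```

```bash
python3 -m crank '[1,0,0,0, 1,0,0,0, 1,0,0,0, 1,0,0,0, 0,0,0,0, 0,0,0,0, 0,0,0,0, 0,0,0,0, 0,0,0,0, 0,0,0,0]'
```

```text
time: 15.35
eef_pos: [0.5858, -0.072, 0.0553]
tool_rot: [-1.578, -2.717, 0.0]
contact_force: [-1.2, 0.6, 0.3]
opening: 0.142
grasp_force: 58.5
```

```bash
python3 -m crank '[1,0,0,0, 1,0,0,0, 1,0,0,0, 1,0,0,0, 0,0,0,0, 0,0,0,0, 0,0,0,0, 0,0,0,0, 0,0,0,0, 0,0,0,0]'
```

```text
time: 16.35
eef_pos: [0.5842, -0.069, 0.0556]
tool_rot: [1.577, 2.716, -0.0]
contact_force: [2.6, -3.6, 0.1]
opening: 0.142
grasp_force: 58.6
```

```bash
python3 -m crank '[1,0,0,0, 1,0,0,0, 1,0,0,0, 1,0,0,0, 1,0,0,0, 0,0,0,0, 0,0,0,0, 0,0,0,0, 0,0,0,0, 0,0,0,0]'
python3 - <<'E'
from h import *
bot.read_camera("scene");j=bot.read_camera("scene")[...,::-1];cv2.imwrite("pics/s4.png",j)
s=cv2.imread("pics/s3.png")
d=np.abs(j.astype(int)-s).max(2)>40;d[:,:400]=0
print(d.sum(),np.argwhere(d).min(0) if d.any() else 0,np.argwhere(d).max(0) if d.any() else 0)
E
```

```text
time: 17.35
eef_pos: [0.5823, -0.0654, 0.0559]
tool_rot: [1.576, 2.714, -0.001]
contact_force: [2.5, -7.6, -1.2]
opening: 0.142
grasp_force: 58.6
310 [  0 400] [102 533]
```

```bash
cat > chk.py <<'E'
from h import *
j=bot.read_camera("scene")[...,::-1];s=cv2.imread("pics/s3.png")
d=np.abs(j.astype(int)-s).max(2)>40;print("changed",d[170:310,432:560].sum())
E
python3 -m crank '[1,0,0,0, 1,0,0,0, 1,0,0,0, 0,0,0,0, 0,0,0,0, 0,0,0,0, 0,0,0,0, 0,0,0,0, 0,0,0,0, 0,0,0,0]'; python3 chk.py
```

```text
time: 18.45
eef_pos: [0.581, -0.063, 0.0559]
tool_rot: [1.575, 2.714, -0.002]
contact_force: [3.6, -8.1, -1.0]
opening: 0.138
grasp_force: 58.5
changed 0
```

```bash
python3 -m crank '[1,0,0,0, 1,0,0,0, 0,0,0,0, 0,0,0,0, 0,0,0,0, 0,0,0,0, 0,0,0,0, 0,0,0,0, 0,0,0,0, 0,0,0,0]'; python3 chk.py
```

```text
time: 19.5
eef_pos: [0.5802, -0.0605, 0.0563]
tool_rot: [1.577, 2.714, 0.001]
contact_force: [3.7, -5.4, 0.9]
opening: 0.143
grasp_force: 58.6
changed 2843
```

The drawer has sprung open, with catch forces staying under 9 N. Now I'll withdraw the dowel.

```bash
python3 -m crank '[-4,0,0,0, -8,0,0,0, -9,0,0,0, -9,0,0,0, -9,0,0,0, -9,0,0,0, -9,0,0,0, -9,0,0,0, -9,0,0,0, -9,0,0,0]'; python3 -m crank '[0,0,-15,0, 0,0,-15,0, 0,0,-16,0, -18,-38.8,0,0, -18,-38.8,0,0, -18,-38.8,0,0, -18,-38.8,0,0, -18,-38.8,0,0, -18,-38.8,0,0, -18,-38.8,0,0]'
```

```text
time: 20.55
eef_pos: [0.6209, -0.1335, 0.0553]
tool_rot: [-1.578, -2.717, -0.0]
contact_force: [0.6, -0.4, -0.3]
opening: 0.138
grasp_force: 58.5
time: 21.55
eef_pos: [0.4465, -0.3782, 0.1036]
tool_rot: [1.576, 2.715, -0.001]
contact_force: [0.8, -0.0, -0.3]
opening: 0.145
grasp_force: 58.6
```

```bash
python3 -m crank '[0,0,0,7.06, 0,0,0,7.06, 0,0,0,7.06, 0,0,0,7.06, 0,0,0,7.06, 0,0,0,7.06, 0,0,0,0, 0,0,0,0, 0,0,0,0, 0,0,0,0]'
python3 - <<'E'
from h import *
j=bot.read_camera("scene")[...,::-1];i=bot.read_camera("top")[...,::-1];cv2.imwrite("pics/s5.png",j);cv2.imwrite("pics/t5.png",i)
o=bot.observe();print(o["eef_pos"],o["tool_rot"],o["contact_force"])
e=np.array([.4449,-.3747])-o["eef_pos"][:2];t=np.radians(77.36)
print("dx,dy mm",1e3*e@[np.cos(t),np.sin(t)],1e3*e@[np.sin(t),-np.cos(t)])
cv2.imwrite("pics/a5.png",cv2.hconcat([cv2.resize(j[90:230,150:310],(400,350)),cv2.resize(i[150:360,150:390],(400,350))]))
E
```

```text
time: 22.55
eef_pos: [0.4471, -0.3768, 0.1016]
tool_rot: [2.451, 1.964, 0.0]
contact_force: [0.4, -0.3, -0.8]
opening: 0.146
grasp_force: 58.6
[ 0.44705897 -0.37678945  0.1014008 ] [-2.45206268e+00 -1.96391330e+00 -2.85345655e-05] [-0.17200053  0.61452845  0.24769435]
dx,dy mm 1.5663758769810119 -2.563871268720259
```

View pics/a5.png

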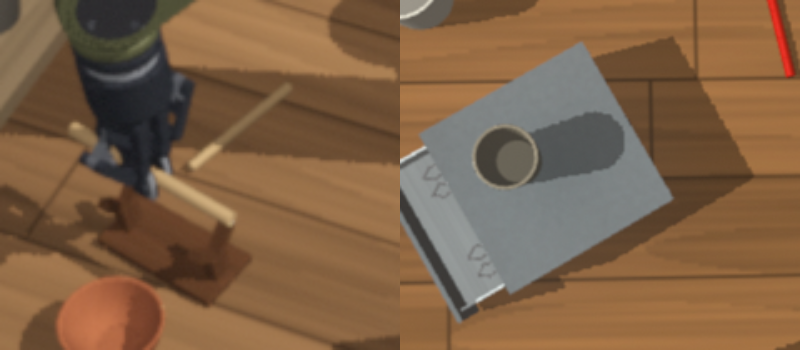

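```bash
python3 -m crank '[1.5,-2.2,10,0, 0,0,15,0, 0,0,15,0, 0,0,10,0, 0,0,7,0, 0,0,5,0, 0,0,3,0, 0,0,0,0, 0,0,0,0, 0,0,0,0]'
```

```text
time: 23.65
eef_pos: [0.4455, -0.3752, 0.0369]
tool_rot: [2.452, 1.962, 0.0]
contact_force: [-0.1, 0.0, -0.5]
opening: 0.142
grasp_force: 58.6
```

```bash
python3 -m crank '[0,0,1,0, 0,0,0.5,0, 0,0,0,0, 0,0,0,0, 0,0,0,0, 0,0,0,0, 0,0,0,0, 0,0,0,0, 0,0,0,0, 0,0,0,0]'
```

```text
time: 24.65
eef_pos: [0.4455, -0.3752, 0.0353]
tool_rot: [2.452, 1.963, 0.0]
contact_force: [0.5, 0.4, 5.1]
opening: 0.146
grasp_force: 59.2
```

```bash
python3 -m crank '[0,0,0,0, 0,0,0,0, 0,0,0,0, 0,0,0,0, 0,0,0,0, 0,0,0,0, 0,0,0,0, 0,0,0,0, 0,0,0,0, 0,0,0,0]' 45;  python3 -m crank '[0,0,-10,0, 0,0,-20,0, 0,0,-25,0, 0,0,-25,0, 0,0,-25,0, 0,0,-25,0, 0,0,-25,0, 0,0,-25,0, 0,0,-30,0, 0,0,-30,0]'
```

```text
time: 25.65
eef_pos: [0.4453, -0.3749, 0.0348]
tool_rot: [2.453, 1.963, -0.0]
contact_force: [0.9, 0.4, 1.1]
opening: 0.531
grasp_force: 0.0
time: 26.65
eef_pos: [0.445, -0.3747, 0.2767]
tool_rot: [2.452, 1.963, -0.0]
contact_force: [0.6, -0.3, -0.4]
opening: 0.526
grasp_force: 0.0
```

Run:
```python
from h import *
i=bot.read_camera("top")[...,::-1].copy();j=bot.read_camera("scene")[...,::-1].copy();cv2.imwrite("pics/t6.png",i);cv2.imwrite("pics/s6.png",j)
c=np.array([.498,.0816]);x=np.array([np.cos(np.radians(-60.3)),np.sin(np.radians(-60.3))]);y=np.array([-x[1],x[0]])
W=lambda a,b,z:np.r_[c+a*x+b*y,z]
for p in((214,243),):
    q=onz("top",p,.2);print("cup",q,(q[:2]-c)@x,(q[:2]-c)@y)
# case x profile along y=-.05 and 0 at z .107
for b in(-.06,0,.06):
    xs=np.arange(-.2,-.095,.003);P=[proj("top",W(a,b,.107)) for a in xs]
    print(b,[(int(round(a*1e3)),int(i[int(round(p[1])),int(round(p[0]))].sum())) for a,p in zip(xs,P)])
M=np.float32([proj("top",W(a,b,.107)) for a,b in((-.22,-.15),(.02,-.15),(.02,.15))])
A=cv2.getAffineTransform(M,np.float32([[0,0],[480,0],[480,600]]))
w=cv2.warpAffine(i,A,(480,600))
cv2.imwrite("pics/a6.png",cv2.hconcat([w,cv2.resize(j[90:230,150:230+55],(309,320)) if 0 else cv2.resize(j[120:230,165:275],(300,600))]))
```

```text
cup [0.50727683 0.10987019 0.2       ] -0.019960097535607544 0.02206485646781685
-0.06 [(-200, 328), (-197, 327), (-194, 327), (-191, 328), (-188, 334), (-185, 343), (-182, 341), (-179, 375), (-176, 389), (-173, 312), (-170, 172), (-167, 171), (-164, 172), (-161, 217), (-158, 398), (-155, 442), (-152, 445), (-149, 448), (-146, 444), (-143, 434), (-140, 439), (-137, 437), (-134, 437), (-131, 436), (-128, 441), (-125, 451), (-122, 429), (-119, 428), (-116, 446), (-113, 443), (-110, 427), (-107, 388), (-104, 388), (-101, 385), (-98, 382)]
0 [(-200, 314), (-197, 315), (-194, 314), (-191, 308), (-188, 299), (-185, 295), (-182, 296), (-179, 306), (-176, 386), (-173, 338), (-170, 182), (-167, 172), (-164, 170), (-161, 165), (-158, 400), (-155, 447), (-152, 444), (-149, 451), (-146, 444), (-143, 435), (-140, 438), (-137, 437), (-134, 440), (-131, 439), (-128, 444), (-125, 447), (-122, 450), (-119, 444), (-116, 441), (-113, 438), (-110, 423), (-107, 388), (-104, 384), (-101, 383), (-98, 384)]
0.06 [(-200, 311), (-197, 307), (-194, 304), (-191, 304), (-188, 302), (-185, 302), (-182, 300), (-179, 319), (-176, 381), (-173, 341), (-170, 217), (-167, 176), (-164, 171), (-161, 172), (-158, 369), (-155, 438), (-152, 438), (-149, 444), (-146, 437), (-143, 431), (-140, 443), (-137, 442), (-134, 445), (-131, 417), (-128, 358), (-125, 350), (-122, 390), (-119, 429), (-116, 435), (-113, 433), (-110, 425), (-107, 387), (-104, 371), (-101, 378), (-98, 378)]
```

View pics/a6.png

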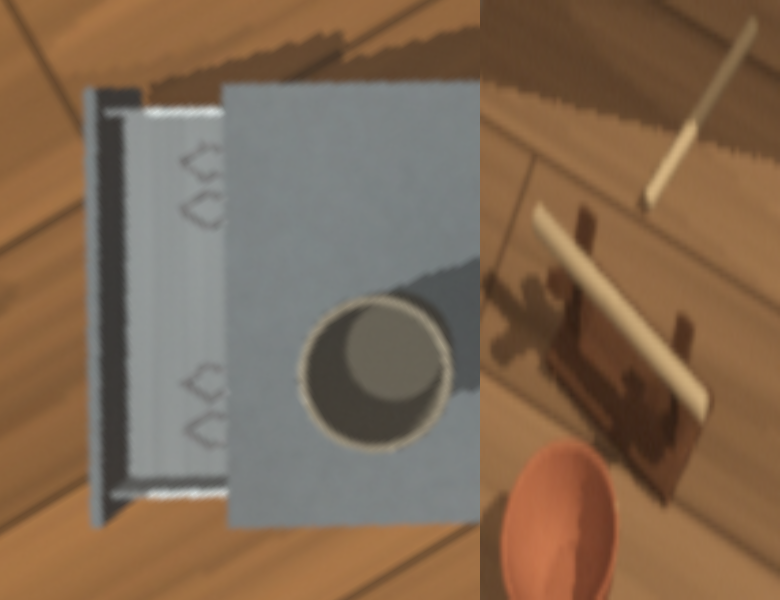

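```bash
python3 -m crank '[0,0,0,-8.47, 0,0,0,-8.47, 0,0,0,-8.47, 0,0,0,-8.47, 0,0,0,-8.46, 39.7,18.6,0,0, 39.7,18.6,0,0, 39.7,18.6,0,0, 39.7,18.6,0,0, 39.7,18.6,0,0]' 0; python3 -m crank '[39.7,18.6,0,0, 39.7,18.6,0,0, 39.7,18.6,0,0, 39.7,18.6,0,0, 39.7,18.6,0,0, 39.7,18.6,0,0, 39.7,18.6,0,0, 39.7,18.6,0,0, 0,0,0,0, 0,0,0,0]'
```

```text
time: 27.75
eef_pos: [0.4269, -0.1547, 0.2743]
tool_rot: [-1.579, -2.716, -0.0]
contact_force: [0.8, 0.5, 0.3]
opening: 0.001
grasp_force: 0.0
time: 28.75
eef_pos: [0.3991, 0.1938, 0.2743]
tool_rot: [-1.574, -2.718, 0.002]
contact_force: [0.7, -0.5, 0.2]
opening: 0.004
grasp_force: 0.0
```

```bash
python3 -m crank '[0,0,30,0, 0,0,30,0, 0,0,30,0, 0,0,25,0, 0,0,20,0, 0,0,15,0, 0,0,15,0, 0,0,12,0, 0,0,10,0, 0,0,0,0]'; python3 -m crank '[4,0,0,0, 4,0,0,0, 4,0,0,0, 4,0,0,0, 4,0,0,0, 4,0,0,0, 4,0,0,0, 4,0,0,0, 4,0,0,0, 4,0,0,0]'
```

```text
time: 29.75
eef_pos: [0.3988, 0.1922, 0.0863]
tool_rot: [-1.579, -2.714, 0.004]
contact_force: [-1.0, 0.2, -0.4]
opening: -0.001
grasp_force: 0.0
time: 30.75
eef_pos: [0.38, 0.2284, 0.088]
tool_rot: [1.578, 2.716, 0.001]
contact_force: [3.8, -1.8, 1.1]
opening: 0.004
grasp_force: 1.4
```

```bash
python3 -m crank '[4,0,0,0, 4,0,0,0, 4,0,0,0, 4,0,0,0, 4,0,0,0, 4,0,0,0, 4,0,0,0, 4,0,0,0, 4,0,0,0, 4,0,0,0]'; python3 -m crank '[2,0,0,0, 2,0,0,0, 2,0,0,0, 2,0,0,0, 2,0,0,0, 1,0,0,0, 1,0,0,0, 1,0,0,0, 0,0,0,0, 0,0,0,0]'
```

```text
time: 31.75
eef_pos: [0.3599, 0.263, 0.0878]
tool_rot: [1.578, 2.716, -0.0]
contact_force: [3.4, -1.4, 0.1]
opening: -0.001
grasp_force: 1.4
time: 32.75
eef_pos: [0.3534, 0.2741, 0.0877]
tool_rot: [-1.578, -2.716, 0.0]
contact_force: [1.0, 0.1, 0.4]
opening: -0.0
grasp_force: 0.4
```

```bash
python3 -m crank '[1,0,0,0, 1,0,0,0, 1,0,0,0, 1,0,0,0, 1,0,0,0, 1,0,0,0, 0,0,0,0, 0,0,0,0, 0,0,0,0, 0,0,0,0]'
```

```text
time: 33.75
eef_pos: [0.3505, 0.2794, 0.0878]
tool_rot: [-1.578, -2.716, -0.0]
contact_force: [-0.4, -0.2, -1.5]
opening: -0.004
grasp_force: 0.1
```

```bash
python3 -m crank '[1,0,0,0, 1,0,0,0, 0,0,0,0, 0,0,0,0, 0,0,0,0, 0,0,0,0, 0,0,0,0, 0,0,0,0, 0,0,0,0, 0,0,0,0]'
```

```text
time: 34.75
eef_pos: [0.3496, 0.2809, 0.0878]
tool_rot: [-1.578, -2.716, 0.0]
contact_force: [1.3, -1.8, 0.4]
opening: 0.002
grasp_force: 0.7
```

```bash
python3 -m crank '[1,0,0,0, 1,0,0,0, 0,0,0,0, 0,0,0,0, 0,0,0,0, 0,0,0,0, 0,0,0,0, 0,0,0,0, 0,0,0,0, 0,0,0,0]'
```

```text
time: 35.75
eef_pos: [0.349, 0.2821, 0.0878]
tool_rot: [1.577, 2.715, -0.002]
contact_force: [2.5, -4.0, 0.1]
opening: -0.002
grasp_force: 2.5
```

```bash
python3 -m crank '[1,0,0,0, 1,0,0,0, 0,0,0,0, 0,0,0,0, 0,0,0,0, 0,0,0,0, 0,0,0,0, 0,0,0,0, 0,0,0,0, 0,0,0,0]'
```

```text
time: 36.75
eef_pos: [0.349, 0.2822, 0.0878]
tool_rot: [1.574, 2.713, -0.006]
contact_force: [5.4, -12.6, 1.5]
opening: -0.003
grasp_force: 6.7
```

The drawer is at its stop: the force rose to about 14 N and the tool no longer moved. I'll back off, go up and check.

```bash
python3 -m crank '[-4,0,0,0, -5,0,0,0, -6,0,0,0, 0,0,-5,0, 0,0,-25,0, 0,0,-30,0, 0,0,-30,0, 0,0,-35,0, 0,0,-35,0, 0,0,-30,0]'; python3 -m crank '[0,45,0,0, 0,0,0,0, 0,0,0,0, 0,0,0,0, 0,0,0,0, 0,0,0,0, 0,0,0,0, 0,0,0,0, 0,0,0,0, 0,0,0,0]';python3 - <<'E'
from h import *
i=bot.read_camera("top")[...,::-1];j=bot.read_camera("scene")[...,::-1]
cv2.imwrite("pics/a7.png",cv2.hconcat([cv2.resize(i,(400,300)),cv2.resize(j,(400,300))]))
E
```

```text
time: 37.75
eef_pos: [0.3552, 0.2717, 0.2805]
tool_rot: [1.578, 2.716, 0.004]
contact_force: [-0.0, 0.0, -0.5]
opening: -0.0
grasp_force: 0.0
time: 38.75
eef_pos: [0.3942, 0.2937, 0.2779]
tool_rot: [1.578, 2.716, 0.0]
contact_force: [0.2, 0.9, -0.2]
opening: -0.003
grasp_force: 0.0
```

View pics/a7.png

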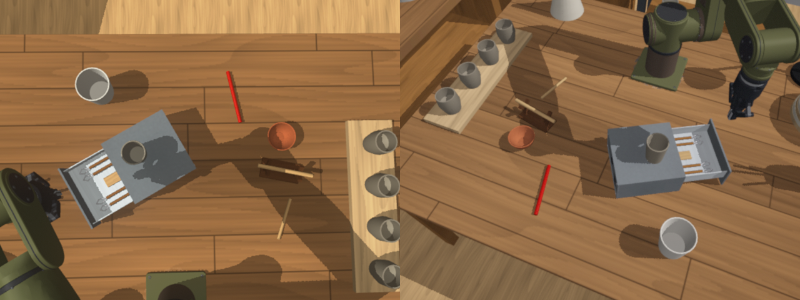

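The drawer is fully out (left view around (85,190)), the dowel is home at (285,170), the cup, bowl and tub have not moved, and the robot is clear.

```bash
python3 -c "
from rig import bot
print(bot.job_done())"
```

```text
the job is handed in; nothing more can be done
None
```

The job is handed in after about 39 s: the catch was pressed with readings under 10 N, the drawer is fully out at its stop, the dowel is back in its cradle, and the cup, bowl and tub are where they stood.

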